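Check the loaded gap of a liner press with a taper gauge

TASK

Load the small green liner press: lay the large silver weight in the middle of its dark floating plate, then the smaller brass weight centred on top of it, and let go of both. Then take the taper gauge by its orange handle and, with the blade flat on the aluminium anvil, slide the thin end straight in from the open front under the plate until it drags snugly, pinched between plate and anvil, without wedging the plate up by more than about 1 mm. Finish holding the gauge still at that depth, and leave the bottles, carton and jar alone.

Things in the scene. Friction and masses are not known exactly. Their poses are not given: they have to be found in the camera images.
- press: Green liner press fixed to the table. Origin: centre of the plate's area at table level; its x axis points away from the open front, the direction in which the gauge goes in; z up. Green base 22 mm high, 190 mm wide (y) under the plate. Two upright guide rods, 10 mm thick, at x +10, y +-78 mm, tops 100 mm above the table.
- anvil: Aluminium lower plate of the press, fixed during a run; its height was set by hand and differs from run to run (top face 35.5 to 39 mm above the table). Origin: on its flat top face, straight below the middle of the floating plate; axes as the press. 70 mm wide (y); its top runs from x = -105 to +45 mm, so that 60 mm of it lies open as a ledge in front of the floating plate.
- plate (a joint): Lift of the floating plate in m: 0 resting on its stops (its underside is then 42.5 mm above the table, leaving a gap of 3.5 to 7 mm over the anvil), grows upwards to 0.03. It slides freely up and down only and has no spring: plate (0.2 kg) and weights rest on whatever lifts it.
- plate_top (a point): Middle of the top face of the dark steel floating plate, in a white painted circle of 74 mm diameter; axes as the press; 52.5 mm above the table at rest. The plate is 90 mm (x) by 180 mm (y) by 10 mm thick.
- plate_mouth (a point): Middle of the front lower edge of the floating plate, where the gauge goes in; 45 mm in front of the plate's middle; axes as the press.
- steel_weight: Silver disc weight, 64 mm diameter, 16 mm thick, about 0.4 kg, black spot on top, lying flat on the table. Origin: centre of its underside.
- brass_weight: Brass disc weight, 52 mm diameter, 14 mm thick, about 0.25 kg, black spot on top, lying flat on the table. Origin: centre of its underside.
- gauge: Taper gauge, 90 g, lying on its flat underside. Origin: underside, below the middle of the upright orange handle (22 mm along x, 18 mm across y, 45 mm high: pinch it from above across y). Brass blade, 20 mm wide, points to +x; its top slopes evenly from 2 mm thick at the tip (x = 102 mm) to 9.5 mm at x = 12 mm: 12 mm more depth lifts the plate 1 mm.
- gauge_tip (a point): Middle of the lower edge of the blade's thin end, at x = 102 mm in the gauge's frame. It goes 18 to 60 mm past the plate's edge before the blade touches the plate; from there the drag felt at the handle rises from about 1 N to 5 to 9 N (snug) within 4 to 6 mm of travel; when the blade carries the whole loaded plate (about 8 N) it levels off at 12 to 21 N.
- bottle0: Amber bottle with brass cap, 60 mm diameter, 150 mm high; bystander. Origin: centre of its underside.
- bottle1: Amber bottle with brass cap and paper label, 60 mm diameter, 150 mm high; bystander. Origin: centre of its underside.
- carton: Closed cardboard carton, 75 x 75 x 100 mm high; bystander. Origin: centre of its underside.
- cap_jar: White jar with brass lid, 60 mm diameter, 70 mm high; bystander. Origin: centre of its underside.
There are look-alikes about, which are no part of the job. What is shaped like the brass_weight but blue, pink or turquoise is not meant.

How it is judged:
By the outcome, as a careful person would: the job done as asked, in the order asked, and still so for the second after the job is handed in, while the arm keeps its last pose, push and grip.
It also fails if it takes over 72 s, if anything falls off the work surface, if the arm or the gripper's body presses on something with over 40 N, if the wrist force passes 120 N, or if a joint passes its speed limit or range.

ROBOT

A 6-joint arm with a two-finger parallel gripper is mounted at the origin on the work surface. World frame = base frame: x ahead of the robot, y to its left, z up, the work surface at z = 0. Lengths are in m, angles in rad, forces in N, time in s.
With the tool pointing down it reaches from about 0.25 to 0.775 m from the base axis. Payload 4 kg.
Tool frame: the origin (TCP) lies on the centre line of the jaws, within the pads' length; the fingertips stand 25 mm ahead of it and the grasp point (between the pads) lies 6 mm ahead of it; z points along the fingers, y is the line along which they close (so a half turn about z gives the same grasp; the last joint's range is limited). The gripper opens to 94 mm and grips with 3 to 60 N. Pads are 16 mm wide; open, the fingers measure 119 mm over their backs; the gripper's body (75 mm by 177 mm) begins 78 mm behind the grasp point.
Start: joints at [1.053, 0.087, 1.371, -0, 1.684, -0.103], TCP at [0.222, 0.503, 0.231] pointing down, gripper open.
Joint ranges: [-3.1, 3.1], [-0.76, 2.03], [0.27, 2.55], [-1.08, 4.22], [0.17, 2.65], [-2.57, 2.57]. Speed limits (rad/s): [2.79, 2.79, 3.14, 3.14, 3.14, 3.14].

INTERFACE

Orientations are given as [roll, pitch, yaw] about the fixed x, y, z axes, in that order (R = Rz(yaw) Ry(pitch) Rx(roll)).
In Python, from bench import sensors, optics, ticket gives the robot as it stands.
- The arm moves only by the tool send_rows, never from a script. Its argument "rows" is a list of rows, each a list of 6 numbers: the shift along the world's x, y, z in mm, then the turn, a rotation vector about the world's x, y, z in rad. In form: [[x, y, z, wx, wy, wz], ...]. A call has 1 to 8 rows; each row shifts and turns the commanded pose from where the row before left it; what a row does not reach is not made up. A row lasts 1/12 s, in which the tool goes at most 41.7 mm and 7.16 degrees, less where a joint would pass 70% of its speed; a pose out of reach is approached as far as the arm can. A call is refused whole if a number of a shift passes 41.7 or a number of a turn 0.125, either way. A call with a gripper value outside its range is refused whole. "grip" is the finger opening in mm, from 0 to 94, set as the call begins (left out, the last holds). The fingers move at their own pace and stop on an object; the grip force is fixed at half the most. Time passes only in rows, so rows that do not move let the fingers close. It gives the time, the measured TCP pose, the force, the opening and the grip force at its end, in the units of the state.
- sensors.get_obs(): the state, without advancing time (a new reading comes with each control period).
- optics.snapshot(name): name is "scene" or "top"; returns the picture (420x560x3 uint8, red, green, blue); there is no depth.
- optics.camera_model(name): a dict with "vertical_fov" (degrees; the focal length in pixels is half the picture's height over the tangent of half this angle, whatever the lens; pixels are square), "cx", "cy" (the principal point, pixels), "k1" (the pictures are not rectified: a ray, as slopes to the right and down, at radius r is drawn at 1 + k1 r^2 times it, then the intrinsics apply), "R" (3x3) and "t" (3): a world point X has camera coordinates R X + t. Camera axes: x right, y down, z forward; pixel columns grow to the right and rows downward; lengths in m; the calibration is good to about 2 mm. A picture is of the moment at which its call begins. camera_model takes no time and is no camera call.
- ticket.close_job(): hands the job in; it is judged then, once.
The state is a dict: "time": time; "joint_positions": joint angles; "qvel": joint speeds; "joint_torque": joint torques, N m; "tool_pos": TCP position; "ee_rot": TCP orientation; "wrist_force": force on the tool from outside, world axes, zero at the start; "wrist_torque": the same for the moment, N m; "width": finger opening in m; "finger_force": force on a finger pad.
Only numpy, scipy, OpenCV 4.12 (cv2) and the standard library are available. Lean on these libraries where they do the work, as an engineer would, in place of code of your own. Each camera call takes 0.05 s, during which the arm holds its last target. There are 200 camera calls.

## Working session

There is one attempt and no reset: what is moved stays moved. The work goes in short steps, Python scripts to look and compute and a tool call to move; the robot and the scene stay as the last step left them, time stands still between calls to the robot, and variables do not carry over. Pictures are saved under pics/ and viewed, at most 10 in all, crops included, and the job is handed in when it is done.

Besides the shell and the picture viewer there is one more tool, called after "Emit:" as name(argument=value, ...) on one line, values as JSON. send_rows: Moves the arm, as the interface text tells. Its arguments: {"type":"object","properties":{"rows":{"type":"array"},"grip":{"type":"number"}},"required":["rows"]}

```bash
mkdir -p pics
cat > h.py <<'E'
import numpy as np, cv2
from bench import sensors, optics, ticket
def snap(n,f=None):
    im=optics.snapshot(n)
    if f: cv2.imwrite('pics/'+f,im[:,:,::-1])
    return im
def cam(n):
    c=optics.camera_model(n); f=210/np.tan(np.radians(c['vertical_fov'])/2)
    return c,f
def ray(n,u,v):
    c,f=cam(n); K=np.array([[f,0,c['cx']],[0,f,c['cy']],[0,0,1.]])
    p=cv2.undistortPoints(np.array([[[u,v]]],float),K,np.array([c['k1'],0,0,0.]))[0,0]
    R=np.array(c['R']);t=np.array(c['t'])
    d=R.T@np.array([p[0],p[1],1]); return -R.T@t,d
def onz(n,u,v,z):
    o,d=ray(n,u,v); return o+d*(z-o[2])/d[2]
def proj(n,X):
    c,f=cam(n); p=np.array(c['R'])@np.array(X)+np.array(c['t']); s=p[:2]/p[2]; s=s*(1+c['k1']*(s@s))
    return f*s+[c['cx'],c['cy']]
E
python3 - <<'E'
from h import *
a=snap('scene','a.png');b=snap('top','b.png')
for n in('scene','top'):
    c,f=cam(n);print(n,f,c['k1'],-np.array(c['R']).T@c['t'])
print(sensors.get_obs())
E
```

```text
scene 514.8698621676364 -0.11124402984402938 [1.05265278 0.50864277 0.87894275]
top 468.2450297533444 -0.15521003915130455 [ 4.61107281e-01 -7.08817152e-04  1.03351481e+00]
{'time': 0.1, 'joint_positions': array([ 1.05287251e+00,  8.78693784e-02,  1.37207879e+00, -3.76162575e-06,
        1.68359902e+00, -1.03089764e-01]), 'qvel': array([-2.14030885e-06, -3.74095738e-03, -3.14319914e-03,  6.90671203e-04,
        9.83561671e-04, -7.69856379e-04]), 'joint_torque': array([ 2.89737181e-03, -3.41251230e+01, -3.03303945e+01,  7.19937379e-02,
        3.03558866e-02, -8.14382929e-05]), 'tool_pos': array([0.2214524 , 0.50296682, 0.22943992]), 'ee_rot': array([-3.13964811e+00, -1.97417362e-04,  2.72675799e+00]), 'wrist_force': array([-0.74701085, -0.52222285, -0.33718754]), 'wrist_torque': array([-0.01737359,  0.02941058,  0.01282514]), 'finger_force': 0.0, 'width': 0.09409508097578675}
```

View pics/a.png

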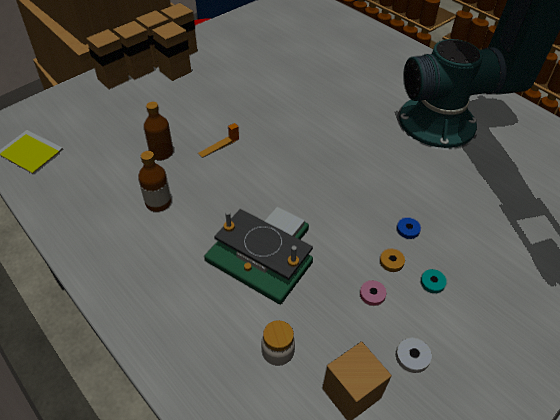

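View pics/b.png

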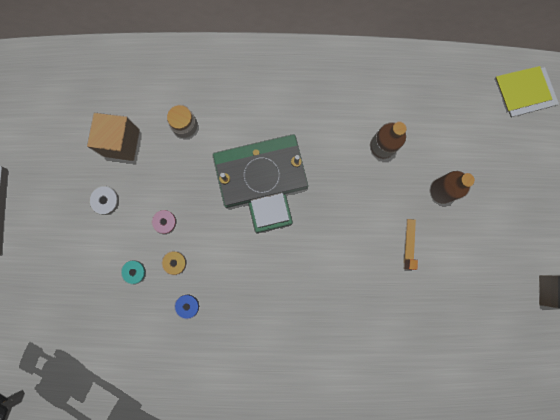

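The scene view shows the press at (262,242) with its ledge at (287,220), and the gauge at (220,140). In the top view the press circle is at (262,175), the ledge at (270,210), the gauge handle at (411,264) and its tip at (410,220).

Candidates in the top view are brass (174,263), pink (164,222), turquoise (133,272), blue (187,307) and silver (103,200). The brass-coloured disc at (174,263) fits brass_weight, and the large silver-white disc at (103,200) fits steel_weight. I'll confirm both in a crop while measuring.

```bash
cat > m.py <<'E'
from h import *
b=snap('top');a=snap('scene')
def blobs(n,im,lo,hi,box,amin=60):
    x0,y0,x1,y1=box
    hsv=cv2.cvtColor(im,cv2.COLOR_RGB2HSV); m=cv2.inRange(hsv,lo,hi)
    k=np.zeros_like(m);k[y0:y1,x0:x1]=m[y0:y1,x0:x1]
    cs,_=cv2.findContours(k,cv2.RETR_EXTERNAL,cv2.CHAIN_APPROX_NONE)
    return [c for c in cs if cv2.contourArea(c)>amin]
if __name__=='__main__':
    cv2.imwrite('pics/c.png',cv2.resize(b[120:330,80:330],None,fx=3,fy=2.8,interpolation=cv2.INTER_CUBIC)[:,:,::-1])
    cv2.imwrite('pics/d.png',cv2.resize(b[205:275,390:430],None,fx=8,fy=8,interpolation=cv2.INTER_CUBIC)[:,:,::-1])
    hv=cv2.cvtColor(b,cv2.COLOR_RGB2HSV)
    for p in [(174,255),(103,192),(410,230),(411,264),(270,210),(240,155),(250,190),(60,200)]: print(p,hv[p[1],p[0]])
    for nm,lo,hi,box,z in [('brass',(12,110,80),(25,255,255),(155,245,195,282),.014),('steel',(0,0,165),(180,60,255),(85,180,122,220),.016)]:
        for c in blobs('top',b,lo,hi,box):
            e=cv2.fitEllipse(cv2.convexHull(c)); print(nm,e,onz('top',*e[0],z))
    for c in blobs('scene',a,(12,110,80),(25,255,255),(376,245,410,274)):
        e=cv2.fitEllipse(cv2.convexHull(c)); print('brass s',e,onz('scene',*e[0],.014))
    for c in blobs('scene',a,(0,0,165),(180,60,255),(392,335,436,374)):
        e=cv2.fitEllipse(cv2.convexHull(c)); print('steel s',e,onz('scene',*e[0],.016))
    for c in blobs('top',b,(5,110,60),(25,255,255),(395,210,430,280)):
        print('gauge',cv2.minAreaRect(c),cv2.contourArea(c))
    print('tip',onz('top',410.5,219.5,.001))
E
python3 m.py
```

```text
(174, 255) [ 21 125 163]
(103, 192) [112  16 175]
(410, 230) [ 18 125 163]
(411, 264) [ 17 150 165]
(270, 210) [112  16 175]
(240, 155) [ 72  79 110]
(250, 190) [120   3  86]
(60, 200) [ 30   3 147]
brass ((173.50135803222656, 262.7878112792969), (22.33684730529785, 22.440340042114258), 48.38689422607422) [0.45214103 0.21196552 0.014     ]
steel ((102.5701904296875, 199.74139404296875), (25.72946548461914, 27.096036911010742), 31.763580322265625) [0.58750627 0.37815243 0.016     ]
brass s ((392.19293212890625, 258.23114013671875), (18.98223876953125, 24.67673110961914), 107.68597412109375) [0.45379764 0.21394784 0.014     ]
gauge ((409.87457275390625, 244.61895751953125), (49.38018035888672, 11.822052955627441), 85.8150863647461) 348.5
tip [ 0.55839491 -0.31244886  0.001     ]
```

View pics/c.png

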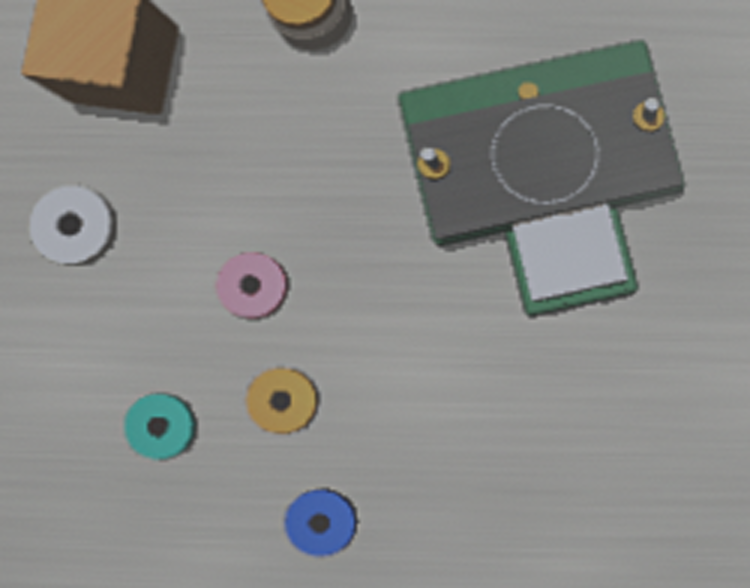

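View pics/d.png

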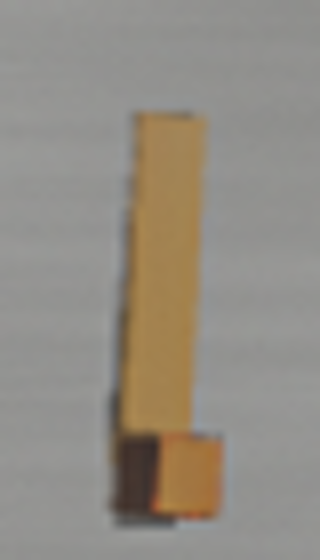

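The crops confirm the brass disc at (174,263) and the silver disc at (103,200). The gauge is alone, with its tip at (411,219) and handle top at (413.5,264). Next I measure the press, gauge and carton.

```bash
cat > p.py <<'E'
from m import *
np.set_printoptions(precision=4,suppress=True)
g=cv2.cvtColor(b,cv2.COLOR_RGB2GRAY).astype(int)
for n,im,c0,r0 in(('top',b,(262,175),(12,24)),('scene',a,(263,242),(10,26))):
    g=cv2.cvtColor(im,cv2.COLOR_RGB2GRAY).astype(float); pts=[]
    for th in np.arange(0,2*np.pi,.05):
        rr=np.arange(*r0,.25); 
        xs=(c0[0]+rr*np.cos(th)).astype(np.float32);ys=(c0[1]+rr*np.sin(th)*(1 if n=='top' else .85)).astype(np.float32)
        v=cv2.remap(g.astype(np.float32),xs[None],ys[None],cv2.INTER_LINEAR)[0]
        w=np.clip(v-np.median(v)-15,0,None)
        if w.max()>5: i=w.argmax(); pts.append((xs[i],ys[i]))
    pts=np.array(pts); W=np.array([onz(n,*p,.0525)[:2] for p in pts])
    (c,r)=W.mean(0),0
    for _ in range(5):
        A=np.c_[2*W,np.ones(len(W))]; s=np.linalg.lstsq(A,(W**2).sum(1),rcond=None)[0]; c=s[:2]; r=np.sqrt(s[2]+c@c)
        e=abs(np.hypot(*(W-c).T)-r); W=W[e<max(.003,np.median(e)*2)]
    print('circle',n,c,r,len(W))
# ledge of anvil
for n,im,box in(('top',b,(245,190,295,235)),('scene',a,(262,200,312,240))):
    for c in blobs(n,im,(0,0,160),(180,40,255),box):
        W=np.array([onz(n,*p,.037)[:2] for p in c[:,0]])
        q=cv2.minAreaRect((W*1000).astype(np.float32)); print('ledge',n,q,cv2.contourArea(c))
l=lambda u,v:(u/3+80-.33,v/2.8+120-.33)
t1=onz('top',*l(428,154),.1);t2=onz('top',*l(651,104),.1);d=t1-t2
print('rods',t1,t2,np.hypot(d[0],d[1]),np.degrees(np.arctan2(-d[0],d[1])))
print('gauge handle',onz('top',190.5/8+389.56,476/8+204.56,.045),'tip',onz('top',171/8+389.56,115/8+204.56,.002))
hc=blobs('scene',a,(3,150,60),(14,255,255),(225,120,245,145),20)
for c in hc: print('handle s',cv2.boundingRect(c))
for p in [(95,113),(131,116),(124,153),(89,148)]: print('carton top',onz('top',*p,.1))
for p in [(160,222),(187,307),(133,272)]: print(onz('top',*p,.014))
cv2.imwrite('pics/e.png',cv2.resize(np.hstack([a[195:305,200:320],a[115:225,185:245]]),None,fx=4,fy=4,interpolation=cv2.INTER_CUBIC)[:,:,::-1])
E
python3 p.py
```

```text
circle top [0.6436 0.024 ] 0.03711505214313661 88
circle scene [0.6439 0.0241] 0.03728445683075747 80
ledge top ((570.4900512695312, 5.034633636474609), (58.119380950927734, 68.55052947998047), 14.670526504516602) 803.0
rods [0.6327 0.1014 0.1   ] [ 0.6727 -0.0486  0.1   ] 0.15522730614760866 14.913893586141716
gauge handle [ 0.4586 -0.305   0.045 ] tip [ 0.5596 -0.3132  0.002 ]
carton top [0.7612 0.377  0.1   ]
carton top [0.7544 0.2979 0.1   ]
carton top [0.6751 0.3074 0.1   ]
carton top [0.6853 0.3839 0.1   ]
[0.5407 0.2454 0.014 ]
[0.3572 0.1795 0.014 ]
[0.4295 0.3015 0.014 ]
```

View pics/e.png

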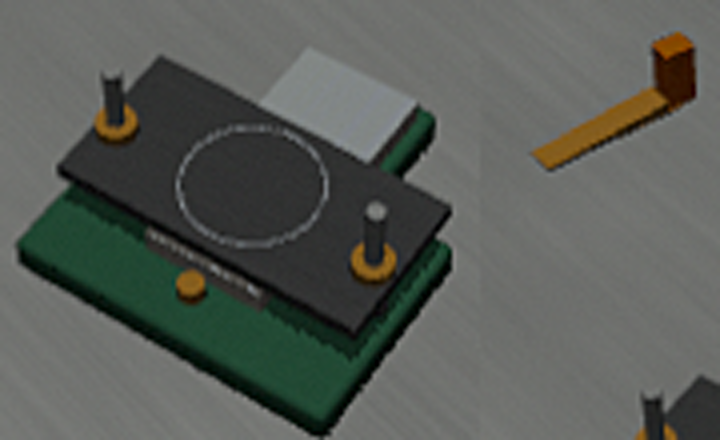

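The scene crop agrees with the top view: press centre at (0.644, 0.024), yaw about 0.257, and gauge yaw about -0.08. I'm moving to the steel weight.

Emit:
send_rows(rows=[[40,-15.6,-5,0,0,0.052],[40,-15.6,-5,0,0,0.052],[40,-15.6,-5,0,0,0.052],[40,-15.6,-5,0,0,0.052],[40,-15.6,-5,0,0,0.052],[40,-15.6,-5,0,0,0.052],[40,-15.6,-5,0,0,0.052],[40,-15.6,-5,0,0,0.052]], grip=94)

```text
time: 0.97
tool_pos: [0.5318, 0.382, 0.1916]
ee_rot: [3.141, -0.0, -3.138]
wrist_force: [-0.0, 1.5, 0.8]
width: 0.0941
finger_force: 0.0
```

Emit:
send_rows(rows=[[23,0,-10,0,0,0],[23,0,-20,0,0,0],[0,0,-35,0,0,0],[0,0,-35,0,0,0],[0,0,0,0,0,0],[0,0,0,0,0,0]])

```text
time: 1.47
tool_pos: [0.5744, 0.3821, 0.0887]
ee_rot: [-3.138, -0.006, -3.141]
wrist_force: [-0.0, 0.9, 0.2]
width: 0.0944
finger_force: 0.0
```

Run:
```python
from h import *
s=snap('scene');
hsv=cv2.cvtColor(s,cv2.COLOR_RGB2HSV)
print('gauge scene handle',onz('scene',233-.4,126.5-.4,.045),'tip',onz('scene',200.6-.4,154.4-.4,.002))
```

```text
gauge scene handle [ 0.46010728 -0.30324306  0.045     ] tip [ 0.55753418 -0.31438341  0.002     ]
```

Emit:
send_rows(rows=[[13,-4,-15,0,0,0],[0,0,-20,0,0,0],[0,0,-16,0,0,0],[0,0,-9,0,0,0],[0,0,0,0,0,0],[0,0,0,0,0,0]])

```text
time: 2.02
tool_pos: [0.5898, 0.3798, 0.0341]
ee_rot: [3.14, 0.003, -3.14]
wrist_force: [0.9, 0.1, 0.0]
width: 0.0941
finger_force: 0.0
```

Emit:
send_rows(rows=[[0,0,0,0,0,0],[0,0,0,0,0,0],[0,0,0,0,0,0],[0,0,0,0,0,0],[0,0,0,0,0,0],[0,0,0,0,0,0],[0,0,0,0,0,0]], grip=50)

```text
time: 2.6
tool_pos: [0.5893, 0.379, 0.0325]
ee_rot: [3.142, 0.001, -3.14]
wrist_force: [-0.0, -1.4, 2.9]
width: 0.0631
finger_force: 30.0
```

Emit:
send_rows(rows=[[0,0,15,0,0,0],[0,0,35,0,0,0],[0,0,38,0,0,0],[0,-35,38,0,0,0],[5,-38,5,0,0,0],[7,-38,0,0,0,0],[7,-38,0,0,0,0.03],[7,-38,0,0,0,0.04]])

```text
time: 3.27
tool_pos: [0.6143, 0.1973, 0.1541]
ee_rot: [-3.141, -0.002, -3.068]
wrist_force: [0.9, 0.1, -5.4]
width: 0.0632
finger_force: 30.0
```

Emit:
send_rows(rows=[[7,-38,0,0,0,0.04],[7,-38,0,0,0,0.04],[7,-38,0,0,0,0.04],[7,-38,0,0,0,0.04],[0,-15,0,0,0,0.027],[0,0,0,0,0,0],[0,0,0,0,0,0]])

```text
time: 3.85
tool_pos: [0.6424, 0.031, 0.1537]
ee_rot: [3.14, -0.003, -2.886]
wrist_force: [-0.4, 1.0, -4.3]
width: 0.0635
finger_force: 30.0
```

Run:
```python
from h import *
s=sensors.get_obs();print(s['tool_pos'],s['ee_rot'],s['width'],s['wrist_force'])
a=snap('scene');b=snap('top')
u=proj('scene',s['tool_pos']-[0,0,.025]);v=proj('top',s['tool_pos']-[0,0,.025]);print(u,v)
u=u.astype(int);v=v.astype(int)
c=lambda im,p:cv2.resize(im[max(p[1]-75,0):max(p[1]-75,0)+130,max(p[0]-50,0):max(p[0]-50,0)+100],(400,520),interpolation=cv2.INTER_CUBIC)
cv2.imwrite('pics/f.png',np.hstack([c(a,u),c(b,v)])[:,:,::-1])
```

```text
[0.64240147 0.03097055 0.15374048] [ 3.13956730e+00 -2.81590448e-03 -2.88602185e+00] 0.06345881437724998 [-0.40330691  1.02862536 -4.34165977]
[265.17232601 218.13120079] [256.79700948 167.80095316]
```

View pics/f.png

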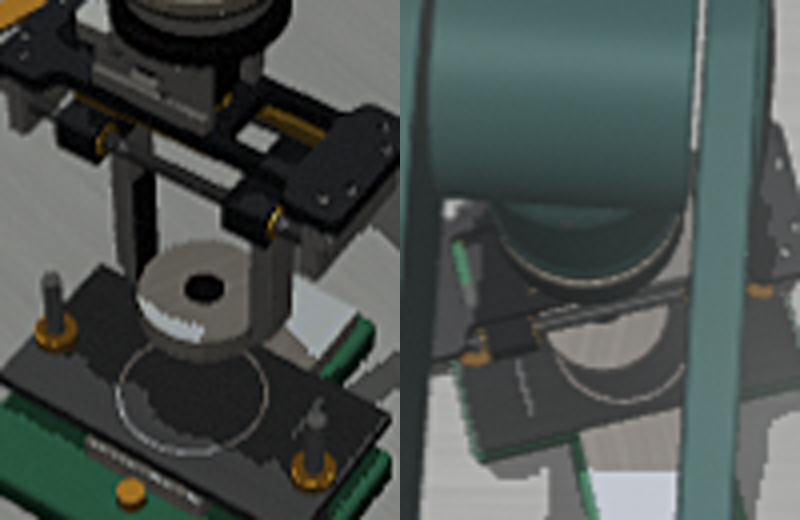

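Steel is held level in the scene view, its spot at about (266,214), above the painted circle.

Run:
```python
from h import *
print(onz('scene',265.8,214.3,.1372))
```

```text
[0.63991762 0.0300106  0.1372    ]
```

Emit:
send_rows(rows=[[3.5,-6.3,-20,0,0,0],[0,0,-25,0,0,0],[0,0,-15,0,0,0],[0,0,-4,0,0,0],[0,0,0,0,0,0],[0,0,0,0,0,0],[0,0,0,0,0,0]])

```text
time: 4.53
tool_pos: [0.6477, 0.0263, 0.0936]
ee_rot: [-3.141, 0.003, -2.882]
wrist_force: [-0.4, 0.1, -3.9]
width: 0.0634
finger_force: 30.0
```

Emit:
send_rows(rows=[[-1,-1.5,-3,0,0,0],[0,0,-2,0,0,0],[0,0,-1,0,0,0],[0,0,0,0,0,0],[0,0,0,0,0,0],[0,0,0,0,0,0]])

```text
time: 5.03
tool_pos: [0.6457, 0.024, 0.0857]
ee_rot: [3.142, 0.0, -2.884]
wrist_force: [-0.2, -0.3, -4.3]
width: 0.0631
finger_force: 30.0
```

Run:
```python
from h import *
for i in range(4):
    snap('top'); s=sensors.get_obs();print(s['tool_pos'].round(4),s['wrist_force'].round(1))
```

```text
[0.6457 0.024  0.0857] [ 0.3  0.1 -4.4]
[0.6457 0.024  0.0857] [ 1.   0.2 -3.4]
[0.6457 0.024  0.0857] [ 0.7  0.2 -3.1]
[0.6457 0.024  0.0857] [-0.2 -0.3 -4. ]
```

Emit:
send_rows(rows=[[0,0,-1,0,0,0],[0,0,-0.5,0,0,0],[0,0,0,0,0,0],[0,0,0,0,0,0]])

```text
time: 5.57
tool_pos: [0.6459, 0.024, 0.085]
ee_rot: [-3.141, 0.001, -2.883]
wrist_force: [-1.5, -0.3, 0.4]
width: 0.0633
finger_force: 30.0
```

Contact, since the wrist force is now about 0. Open and lift.

Emit:
send_rows(rows=[[0,0,0,0,0,0],[0,0,0,0,0,0],[0,0,0,0,0,0],[0,0,0,0,0,0],[0,0,15,0,0,0],[0,0,35,0,0,0],[0,0,35,0,0,0],[0,0,15,0,0,0]], grip=82)

```text
time: 6.23
tool_pos: [0.6475, 0.024, 0.1898]
ee_rot: [-3.139, 0.008, -2.883]
wrist_force: [0.4, -0.0, 1.2]
width: 0.0821
finger_force: 0.0
```

Emit:
send_rows(rows=[[-32,32,0,0,0,-0.04],[-32,32,0,0,0,-0.04],[-32,32,0,0,0,-0.04],[-32,32,0,0,0,-0.04],[-32,32,-15,0,0,-0.04],[-33,29,-25,0,0,-0.04],[0,0,-25,0,0,0],[0,0,0,0,0,0]])

```text
time: 6.9
tool_pos: [0.4684, 0.1943, 0.1209]
ee_rot: [-3.14, -0.008, -3.12]
wrist_force: [-1.0, -0.6, -0.4]
width: 0.082
finger_force: 0.0
```

Run:
```python
from m import *
s=sensors.get_obs();print(s['tool_pos'],s['ee_rot'],s['width'],s['wrist_force'])
e=lambda im,k:cv2.resize(im,None,fx=4,fy=4,interpolation=cv2.INTER_CUBIC)
cv2.imwrite('pics/g.png',np.hstack([e(a[190:300,205:315],0),e(b[130:240,212:312],0)])[:,:,::-1][:,:800])
```

```text
[0.47230601 0.19357488 0.12508564] [-3.14095028e+00 -1.19544402e-03 -3.12296497e+00] 0.08208386982755446 [1.00091671 0.06100961 0.28444185]
```

View pics/g.png

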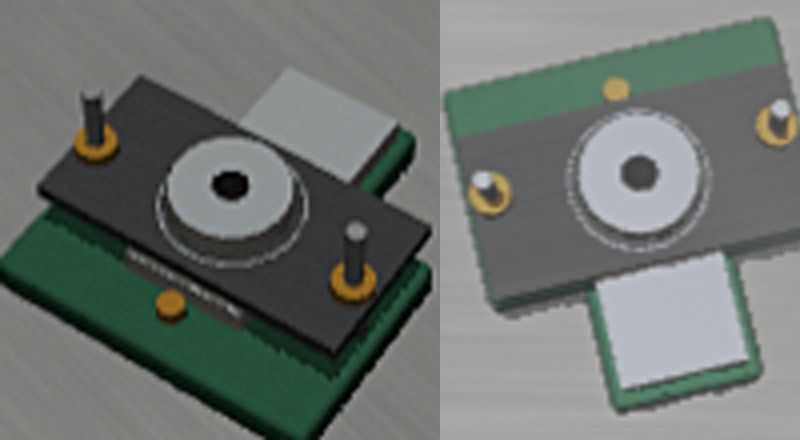

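The steel weight sits well inside the circle, its spot at scene (262,236) and top (261.6,173). Next, the brass weight.

Emit:
send_rows(rows=[[-19,19.4,-15,0,0,0],[0,0,-35,0,0,0],[0,0,-30,0,0,0],[0,0,-10,0,0,0],[0,0,0,0,0,0],[0,0,0,0,0,0]], grip=74)

```text
time: 7.5
tool_pos: [0.4553, 0.2129, 0.0368]
ee_rot: [3.141, 0.002, -3.125]
wrist_force: [0.7, -0.0, 0.7]
width: 0.0738
finger_force: 0.0
```

Run:
```python
from h import *
print('steel now',onz('scene',262.1,235.9,.0685),onz('top',261.6,172.9,.0685))
s=sensors.get_obs();print(s['tool_pos'],s['ee_rot'],s['width'],s['wrist_force'])
```

```text
steel now [0.64448005 0.02344196 0.0685    ] [0.64381686 0.02276975 0.0685    ]
[0.45527806 0.21288396 0.03676151] [ 3.14107158e+00  1.64026500e-03 -3.12481228e+00] 0.07380125562962678 [ 0.70883012 -0.04856567  0.65820259]
```

Emit:
send_rows(rows=[[-1.8,0,-6,0,0,0],[0,0,0,0,0,0],[0,0,0,0,0,0]])

```text
time: 7.75
tool_pos: [0.4528, 0.2133, 0.0307]
ee_rot: [3.141, 0.002, -3.124]
wrist_force: [-0.8, -0.2, 0.7]
width: 0.074
finger_force: 0.0
```

Emit:
send_rows(rows=[[0,0,0,0,0,0],[0,0,0,0,0,0],[0,0,0,0,0,0],[0,0,0,0,0,0],[0,0,0,0,0,0],[0,0,0,0,0,0]], grip=40)

```text
time: 8.25
tool_pos: [0.452, 0.2133, 0.0297]
ee_rot: [3.141, 0.0, -3.123]
wrist_force: [0.2, -0.6, 2.2]
width: 0.0511
finger_force: 30.0
```

Emit:
send_rows(rows=[[0,0,15,0,0,0],[0,0,35,0,0,0],[0,0,38,0,0,0],[10,-10,38,0,0,0.02],[30,-30,15,0,0,0.05],[30,-30,0,0,0,0.05],[30,-30,0,0,0,0.05],[30,-30,0,0,0,0.05]])

```text
time: 8.92
tool_pos: [0.5787, 0.0857, 0.1691]
ee_rot: [3.141, -0.0, -2.9]
wrist_force: [-0.0, 0.2, -3.4]
width: 0.0513
finger_force: 30.0
```

Emit:
send_rows(rows=[[22,-22,0,0,0,0.016],[22,-22,-10,0,0,0],[21,-18,-18,0,0,0],[0,0,-15,0,0,0],[0,0,0,0,0,0],[0,0,0,0,0,0],[0,0,0,0,0,0]])

```text
time: 9.5
tool_pos: [0.6426, 0.0256, 0.1265]
ee_rot: [3.141, -0.0, -2.887]
wrist_force: [0.0, -0.7, -2.5]
width: 0.051
finger_force: 30.0
```

Run:
```python
from h import *
s=sensors.get_obs();print(s['tool_pos'],s['ee_rot'],s['width'],s['wrist_force'])
a=snap('scene')
zt=s['tool_pos'][2]-.0297+.014
u=proj('scene',[*s['tool_pos'][:2],zt]);print(u)
x,y=u.astype(int)-25
g=cv2.cvtColor(a,cv2.COLOR_RGB2GRAY)[y:y+50,x:x+50]
cs,_=cv2.findContours((g<55).astype(np.uint8),cv2.RETR_EXTERNAL,cv2.CHAIN_APPROX_NONE)
for c in cs:
    A=cv2.contourArea(c)
    if 15<A<150:
        e=cv2.fitEllipse(c);print(A,e,onz('scene',e[0][0]+x,e[0][1]+y,zt))
```

```text
[0.64263941 0.02559594 0.12648848] [ 3.14115732e+00 -3.16796475e-04 -2.88667231e+00] 0.051038787585330786 [ 0.04956761 -0.65454758 -2.45606837]
[263.31068573 222.56770881]
37.5 ((25.10807991027832, 25.875511169433594), (6.264014720916748, 8.128625869750977), 90.536865234375) [0.64343796 0.02591896 0.11078848]
```

Emit:
send_rows(rows=[[1,-2.4,-12,0,0,0],[0,0,-10,0,0,0],[0,0,-3,0,0,0],[0,0,0,0,0,0],[0,0,0,0,0,0],[0,0,0,0,0,0]])

```text
time: 10.05
tool_pos: [0.6441, 0.0227, 0.1015]
ee_rot: [-3.142, 0.0, -2.887]
wrist_force: [0.4, -0.3, -2.1]
width: 0.0512
finger_force: 30.0
```

Emit:
send_rows(rows=[[0,0,-1,0,0,0],[0,0,-0.5,0,0,0],[0,0,0,0,0,0],[0,0,0,0,0,0]])

```text
time: 10.38
tool_pos: [0.6441, 0.0226, 0.0999]
ee_rot: [-3.142, 0.0, -2.887]
wrist_force: [0.1, -1.0, -2.4]
width: 0.0508
finger_force: 30.0
```

Emit:
send_rows(rows=[[0,0,-1,0,0,0],[0,0,0,0,0,0],[0,0,-0.7,0,0,0],[0,0,0,0,0,0],[0,0,0,0,0,0]])

```text
time: 10.8
tool_pos: [0.644, 0.0226, 0.0982]
ee_rot: [-3.142, 0.0, -2.887]
wrist_force: [-0.4, -0.7, -1.5]
width: 0.0511
finger_force: 30.0
```

Emit:
send_rows(rows=[[0,0,-0.7,0,0,0],[0,0,0,0,0,0],[0,0,0,0,0,0]])

```text
time: 11.05
tool_pos: [0.6441, 0.0226, 0.0982]
ee_rot: [-3.142, 0.001, -2.887]
wrist_force: [-1.1, -0.1, 3.4]
width: 0.0511
finger_force: 30.0
```

Emit:
send_rows(rows=[[0,0,0,0,0,0],[0,0,0,0,0,0],[0,0,0,0,0,0],[0,0,0,0,0,0],[0,0,15,0,0,0],[0,0,35,0,0,0],[0,0,35,0,0,0],[0,0,15,0,0,0]], grip=72)

```text
time: 11.72
tool_pos: [0.6457, 0.0225, 0.2029]
ee_rot: [-3.139, 0.007, -2.887]
wrist_force: [-0.3, -0.9, 1.4]
width: 0.072
finger_force: 0.0
```

Emit:
send_rows(rows=[[-20.7,-36.3,0,0,0,-0.039],[-20.7,-36.3,0,0,0,-0.039],[-20.7,-36.3,0,0,0,-0.039],[-20.7,-36.3,0,0,0,-0.039],[-20.7,-36.3,0,0,0,-0.039],[-20.7,-36.3,0,0,0,-0.039],[-20.7,-36.3,0,0,0,-0.039],[0,0,0,0,0,0]], grip=50)

```text
time: 12.38
tool_pos: [0.496, -0.2369, 0.1974]
ee_rot: [-3.138, -0.002, 3.113]
wrist_force: [1.2, 0.3, 0.2]
width: 0.0501
finger_force: 0.0
```

Run:
```python
from m import *
s=sensors.get_obs();print(s['tool_pos'],s['ee_rot'],s['width'],s['wrist_force'])
print('bottle caps',onz('top',467,180,.15),onz('top',399,129,.15),onz('scene',152,105,.15),onz('scene',147,156,.15))
e=lambda im:cv2.resize(im,None,fx=4,fy=4,interpolation=cv2.INTER_CUBIC)
cv2.imwrite('pics/i.png',np.hstack([e(a[190:300,205:315]),e(b[130:240,212:302])])[:,:,::-1])
def spot(n,im,p,z):
    x,y=p[0]-8,p[1]-8; g=cv2.cvtColor(im,cv2.COLOR_RGB2GRAY)[y:y+17,x:x+17]
    cs,_=cv2.findContours((g<70).astype(np.uint8),cv2.RETR_EXTERNAL,cv2.CHAIN_APPROX_NONE)
    for c in cs:
        if cv2.contourArea(c)>8: q=cv2.fitEllipse(c);print(n,q,onz(n,q[0][0]+x,q[0][1]+y,z))
spot('top',b,(262,172),.0825);spot('scene',a,(261,229),.0825)
```

```text
[ 0.49886645 -0.23214138  0.1974297 ] [3.14118409e+00 6.13222066e-04 3.11947938e+00] 0.05029685561559617 [1.15171142 0.04435807 0.77100332]
bottle caps [ 0.6248498  -0.38431212  0.15      ] [ 0.72298456 -0.24744736  0.15      ] [ 0.62641408 -0.38396348  0.15      ] [ 0.72755658 -0.24433311  0.15      ]
scene ((8.555506706237793, 10.371421813964844), (5.393121242523193, 7.560235023498535), 92.29608154296875) [0.64491273 0.02253279 0.0825    ]
```

View pics/i.png

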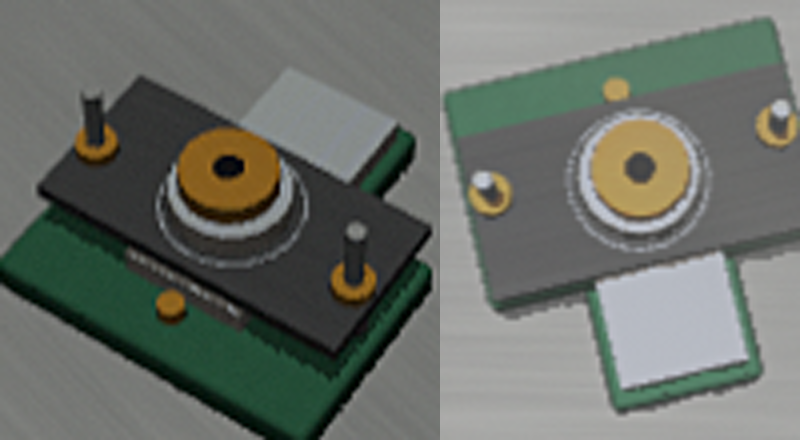

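The brass weight sits centred on the steel, with its spot at scene (262,231) and top (262,172). I'm moving to the gauge handle.

Emit:
send_rows(rows=[[-20,-36,-15,0,0,-0.036],[-19.6,-35.9,-30,0,0,-0.037],[0,0,-40,0,0,0],[0,0,-30,0,0,0],[0,0,0,0,0,0],[0,0,0,0,0,0],[0,0,0,0,0,0]])

```text
time: 13.07
tool_pos: [0.4661, -0.2942, 0.0904]
ee_rot: [-3.14, 0.003, 3.052]
wrist_force: [1.1, 0.7, 0.0]
width: 0.05
finger_force: 0.0
```

Emit:
send_rows(rows=[[-6.8,-9.8,-8,0,0,-0.004],[0,0,0,0,0,0],[0,0,-20,0,0,0],[0,0,-16,0,0,0],[0,0,-8,0,0,0],[0,0,0,0,0,0],[0,0,0,0,0,0]])

```text
time: 13.65
tool_pos: [0.4577, -0.3045, 0.037]
ee_rot: [-3.141, 0.0, 3.046]
wrist_force: [-0.6, -0.4, 0.6]
width: 0.0496
finger_force: 0.0
```

Emit:
send_rows(rows=[[1.5,0,0,0,0,0],[0,0,0,0,0,0],[0,0,0,0,0,0],[0,0,0,0,0,0],[0,0,0,0,0,0],[0,0,0,0,0,0],[0,0,0,0,0,0]], grip=5)

```text
time: 14.23
tool_pos: [0.4593, -0.3044, 0.0368]
ee_rot: [-3.141, 0.001, 3.046]
wrist_force: [0.2, 0.9, 1.2]
width: 0.0179
finger_force: 30.0
```

Emit:
send_rows(rows=[[0,0,10,0,0,0],[0,0,25,0,0,0],[0,0,30,0,0,0],[0,0,30,0,0,0],[0,0,0,0,0,0],[0,0,0,0,0,0]])

```text
time: 14.73
tool_pos: [0.4602, -0.3052, 0.1343]
ee_rot: [-3.139, 0.005, 3.046]
wrist_force: [-0.3, -0.4, -1.6]
width: 0.0179
finger_force: 30.0
```

Emit:
send_rows(rows=[[4,36,0,0,0,0.044],[4,36,0,0,0,0.044],[4,36,0,0,0,0.044],[4,36,0,0,0,0.044],[4,36,0,0,0,0.044],[4,36,0,0,0,0.044],[4,36,0,0,0,0.044],[4,36,0,0,0,0.044]])

```text
time: 15.4
tool_pos: [0.4896, -0.0144, 0.1294]
ee_rot: [3.14, -0.003, -2.883]
wrist_force: [1.1, -0.3, -1.8]
width: 0.0181
finger_force: 30.0
```

Emit:
send_rows(rows=[[0,0,-20,0,0,0],[0,0,-10,0,0,0],[0,0,0,0,0,0],[0,0,0,0,0,0],[0,0,0,0,0,0]])

```text
time: 15.82
tool_pos: [0.4909, -0.0173, 0.1012]
ee_rot: [3.141, -0.001, -2.887]
wrist_force: [0.3, 0.3, -1.3]
width: 0.018
finger_force: 30.0
```

Run:
```python
from m import *
s=sensors.get_obs();print(s['tool_pos'],s['ee_rot'],s['width'],s['wrist_force'])
P=s['tool_pos']+np.array([.102*.9672,.102*.2542,-.035])
u=proj('scene',P);v=proj('top',P);print(u,v)
o=lambda p:(int(p[0])-50,int(p[1])-55)
e=lambda im,p:cv2.resize(im[p[1]:p[1]+110,p[0]:p[0]+100],None,fx=4,fy=4,interpolation=cv2.INTER_CUBIC)
print(o(u),o(v))
cv2.imwrite('pics/j.png',np.hstack([e(a,o(u)),e(b,o(v))])[:,:,::-1])
```

```text
[ 0.49148973 -0.01736341  0.10208427] [-3.14120710e+00  9.42561271e-04 -2.88735171e+00] 0.017857212611802037 [-0.49995607  0.08286251 -0.42211209]
[277.34675978 218.26958847] [267.85364575 198.54782019]
(227, 163) (217, 143)
```

View pics/j.png

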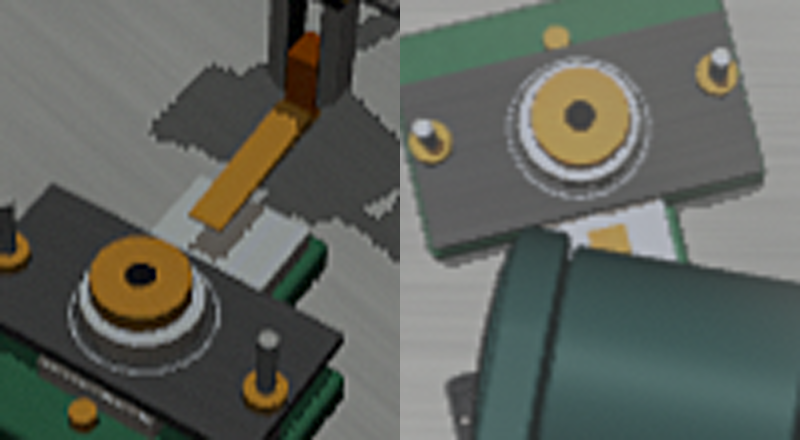

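The gauge points straight along the ledge. Its tip is at scene (278.6,217.9) and top (268.4,199.1), just in front of the plate.

Run:
```python
from h import *
R=np.array([[.9672,.2542],[-.2542,.9672]])
for n,p in(('scene',(278.6,217.9)),('top',(268.4,199.1))):
    X=onz(n,*p,.0673)[:2]; print(n,X,R@(X-[.6438,.024])*1000)
print(R@(np.array([.4915,-.0174])-[.6438,.024])*1000)
```

```text
scene [0.58766812 0.00966692] [-57.9342244    0.40577261]
top [0.58897965 0.00740225] [-57.24139073  -2.11800753]
[-157.82844   -1.32742]
```

Emit:
send_rows(rows=[[-0.3,1,-10,0,0,0],[0,0,-9,0,0,0],[0,0,-4,0,0,0],[0,0,0,0,0,0],[0,0,0,0,0,0],[0,0,0,0,0,0]])

```text
time: 16.42
tool_pos: [0.4909, -0.0153, 0.0785]
ee_rot: [3.142, 0.0, -2.885]
wrist_force: [-0.5, -0.2, -0.7]
width: 0.0182
finger_force: 30.0
```

Emit:
send_rows(rows=[[0,0,-1,0,0,0],[0,0,0,0,0,0],[0,0,0,0,0,0]])

```text
time: 16.67
tool_pos: [0.4909, -0.0153, 0.0777]
ee_rot: [-3.142, 0.0, -2.885]
wrist_force: [0.3, 0.2, 0.5]
width: 0.0177
finger_force: 30.0
```

Emit:
send_rows(rows=[[0,0,-1,0,0,0],[0,0,0,0,0,0],[0,0,0,0,0,0]])

```text
time: 16.92
tool_pos: [0.4908, -0.0153, 0.0765]
ee_rot: [3.142, 0.0, -2.885]
wrist_force: [0.4, -0.6, -2.1]
width: 0.0174
finger_force: 30.0
```

Emit:
send_rows(rows=[[0,0,-0.8,0,0,0],[0,0,0,0,0,0],[0,0,0,0,0,0]])

```text
time: 17.17
tool_pos: [0.4907, -0.0153, 0.0756]
ee_rot: [3.141, -0.0, -2.885]
wrist_force: [-0.4, 0.3, -1.1]
width: 0.018
finger_force: 30.0
```

Emit:
send_rows(rows=[[0,0,-0.6,0,0,0],[0,0,0,0,0,0],[0,0,0,0,0,0]])

```text
time: 17.42
tool_pos: [0.4907, -0.0153, 0.075]
ee_rot: [3.142, -0.0, -2.885]
wrist_force: [1.1, -0.4, -0.6]
width: 0.0176
finger_force: 30.0
```

Emit:
send_rows(rows=[[0,0,-0.5,0,0,0],[0,0,0,0,0,0],[0,0,0,0,0,0]])

```text
time: 17.67
tool_pos: [0.4908, -0.0153, 0.0745]
ee_rot: [3.141, -0.0, -2.885]
wrist_force: [0.3, 0.1, -0.9]
width: 0.0178
finger_force: 30.0
```

Emit:
send_rows(rows=[[0,0,-0.5,0,0,0],[0,0,0,0,0,0],[0,0,0,0,0,0]])

```text
time: 17.92
tool_pos: [0.4907, -0.0153, 0.074]
ee_rot: [3.141, -0.0, -2.885]
wrist_force: [-0.6, 0.4, -1.0]
width: 0.0176
finger_force: 30.0
```

Emit:
send_rows(rows=[[0,0,-0.5,0,0,0],[0,0,0,0,0,0],[0,0,0,0,0,0]])

```text
time: 18.17
tool_pos: [0.4909, -0.0153, 0.0738]
ee_rot: [-3.142, 0.0, -2.885]
wrist_force: [-0.1, -0.2, 1.1]
width: 0.018
finger_force: 30.0
```

Emit:
send_rows(rows=[[0,0,-0.5,0,0,0],[0,0,0,0,0,0],[0,0,0,0,0,0]])

```text
time: 18.42
tool_pos: [0.4909, -0.0153, 0.0737]
ee_rot: [-3.141, 0.0, -2.885]
wrist_force: [-2.7, -0.4, 5.4]
width: 0.0183
finger_force: 30.0
```

Emit:
send_rows(rows=[[0,0,0.3,0,0,0],[7.74,2.03,0,0,0,0],[7.74,2.03,0,0,0,0],[7.74,2.03,0,0,0,0],[5.8,1.52,0,0,0,0],[0,0,0,0,0,0],[0,0,0,0,0,0],[0,0,0,0,0,0]])

```text
time: 19.08
tool_pos: [0.5212, -0.0075, 0.0737]
ee_rot: [-3.141, 0.003, -2.885]
wrist_force: [1.8, 0.7, 3.4]
width: 0.018
finger_force: 30.0
```

```bash
cat > f.py <<'E'
from h import *
F=[];
for i in range(6): F.append(sensors.get_obs()['wrist_force']); optics.snapshot('top')
s=sensors.get_obs();F=np.mean(F,0);p=s['tool_pos']
print(p,'depth past mouth',np.dot(p[:2]-[.6438,.024],[.9672,.2542])*1000+45+100.2,'lat',np.dot(p[:2]-[.6438,.024],[-.2542,.9672])*1000)
print('F',F,'along',F@[.9672,.2542,0],s['ee_rot'],s['width'],s['time'])
E
python3 f.py
```

```text
[ 0.52029647 -0.00763206  0.07373998] depth past mouth 17.706513117856204 lat 0.8000645217002307
F [2.02134613 0.35011342 3.71589425] along 2.0440448052473346 [-3.14140553e+00  1.56034383e-03 -2.88545521e+00] 0.017792794901990802 19.3833
```

Emit:
send_rows(rows=[[3.87,1.02,0.1,0,0,0],[3.87,1.02,0,0,0,0],[3.87,1.02,0,0,0,0],[2.9,0.76,0,0,0,0],[0,0,0,0,0,0],[0,0,0,0,0,0],[0,0,0,0,0,0]])

```text
time: 19.97
tool_pos: [0.5332, -0.0042, 0.0738]
ee_rot: [3.142, -0.003, -2.885]
wrist_force: [-2.1, -1.9, 7.1]
width: 0.0173
finger_force: 30.0
```

```bash
python3 f.py
```

```text
[ 0.53318047 -0.00422903  0.07381156] depth past mouth 31.032974993010953 lat 0.816366791807837
F [-1.69171781 -0.92157608  6.76210818] along -1.8704941029777518 [ 3.14158582e+00 -2.68855115e-03 -2.88548389e+00] 0.017763028443378237 20.2667
```

Emit:
send_rows(rows=[[1.93,0.51,0.3,0,0,0],[1.93,0.51,0,0,0,0],[0,0,0,0,0,0],[0,0,0,0,0,0]])

```text
time: 20.6
tool_pos: [0.5367, -0.0032, 0.0738]
ee_rot: [3.141, -0.004, -2.885]
wrist_force: [-2.1, -0.2, 6.3]
width: 0.0178
finger_force: 30.0
```

```bash
python3 f.py
```

```text
[ 0.53673598 -0.0032031   0.0738244 ] depth past mouth 34.73265468225257 lat 0.9048312576515348
F [-2.44204093 -0.89796642  5.96437659] along -2.590205055843048 [ 3.14134515 -0.00343093 -2.88554364] 0.01771568608815402 20.9
```

Emit:
send_rows(rows=[[1.45,0.38,0.4,0,0,0],[1.45,0.38,0,0,0,0],[0,0,0,0,0,0],[0,0,0,0,0,0]])

```text
time: 21.23
tool_pos: [0.5401, -0.0022, 0.0739]
ee_rot: [3.141, -0.003, -2.885]
wrist_force: [-3.8, -0.5, 5.4]
width: 0.0177
finger_force: 30.0
```

```bash
python3 f.py
```

```text
[ 0.54010129 -0.00221843  0.07386484] depth past mouth 38.237882331270626 lat 1.0017511981661702
F [-3.42903755 -0.52723379  4.89557957] along -3.4505879465406526 [ 3.14120923e+00 -2.51575215e-03 -2.88534189e+00] 0.01777343229481559 21.5333
```

Emit:
send_rows(rows=[[0.97,0.25,0.3,0,0,0],[0,0,0,0,0,0],[0,0,0,0,0,0],[0,0,0,0,0,0]])

```text
time: 21.87
tool_pos: [0.5417, -0.0017, 0.0738]
ee_rot: [3.141, -0.001, -2.885]
wrist_force: [-1.1, -0.0, 0.6]
width: 0.018
finger_force: 30.0
```

```bash
python3 f.py
```

```text
[ 0.54185013 -0.00169446  0.07383494] depth past mouth 40.06255266039467 lat 1.0639782671223896
F [-0.28030153  0.19244993 -0.27473455] along -0.22218687007169619 [ 3.14105140e+00 -5.91744759e-04 -2.88535846e+00] 0.018264582356295772 22.1667
```

Emit:
send_rows(rows=[[0.97,0.25,-0.1,0,0,0],[0.48,0.13,0,0,0,0],[0,0,0,0,0,0],[0,0,0,0,0,0]])

```text
time: 22.5
tool_pos: [0.5431, -0.0014, 0.0739]
ee_rot: [3.141, -0.001, -2.885]
wrist_force: [-0.8, 0.7, -2.5]
width: 0.0177
finger_force: 30.0
```

```bash
python3 f.py
```

```text
[ 0.54312783 -0.00141319  0.07392026] depth past mouth 41.3698403652957 lat 1.0112276132349636
F [-0.7368404  -0.03064225 -2.78866269] along -0.7204613003683381 [ 3.14116213e+00 -9.50085774e-04 -2.88536435e+00] 0.018155926092343285 22.8
```

Emit:
send_rows(rows=[[0.48,0.13,-0.2,0,0,0],[0,0,0,0,0,0],[0,0,0,0,0,0],[0,0,0,0,0,0]])

```text
time: 23.13
tool_pos: [0.5436, -0.0014, 0.0739]
ee_rot: [3.141, -0.001, -2.885]
wrist_force: [-1.8, -1.0, -2.5]
width: 0.0179
finger_force: 30.0
```

```bash
python3 f.py
```

```text
[ 0.54358596 -0.00135545  0.07394415] depth past mouth 41.82762774474584 lat 0.9506153120230421
F [-2.45721162 -0.88467768 -2.77193925] along -2.601500140307162 [ 3.14130360e+00 -9.57820725e-04 -2.88541193e+00] 0.017629600722138407 23.4333
```

Emit:
send_rows(rows=[[0.48,0.13,-0.4,0,0,0],[0,0,0,0,0,0],[0,0,0,0,0,0],[0,0,0,0,0,0]])

```text
time: 23.77
tool_pos: [0.5441, -0.0013, 0.0738]
ee_rot: [3.141, -0.001, -2.885]
wrist_force: [-5.6, -1.9, -0.9]
width: 0.0178
finger_force: 30.0
```

```bash
python3 f.py
```

```text
[ 0.54412188 -0.00125487  0.07385316] depth past mouth 42.3715337847936 lat 0.9116646137722155
F [-5.61756205 -1.4762858  -0.63516376] along -5.808577862813599 [ 3.14149387e+00 -7.57437740e-04 -2.88537796e+00] 0.017721330740411895 24.0667
```

Emit:
send_rows(rows=[[0.48,0.13,-0.1,0,0,0],[0,0,0,0,0,0],[0,0,0,0,0,0],[0,0,0,0,0,0]])

```text
time: 24.4
tool_pos: [0.5444, -0.0012, 0.0739]
ee_rot: [3.142, -0.001, -2.885]
wrist_force: [-5.9, -1.6, 0.2]
width: 0.0183
finger_force: 30.0
```

```bash
python3 f.py
```

```text
[ 0.54444603 -0.00120512  0.07386466] depth past mouth 42.69770233884546 lat 0.877386733877116
F [-6.01634667 -1.31737881  0.33399193] along -6.153888194554278 [ 3.14156358e+00 -1.13111067e-03 -2.88538318e+00] 0.01765765277009452 24.7
```

Emit:
send_rows(rows=[[0.48,0.13,0,0,0,0],[0,0,0,0,0,0],[0,0,0,0,0,0],[0,0,0,0,0,0],[0,0,0,0,0,0],[0,0,0,0,0,0]])

```text
time: 25.2
tool_pos: [0.5446, -0.0012, 0.0739]
ee_rot: [3.142, -0.002, -2.885]
wrist_force: [-6.6, -0.3, 1.6]
width: 0.0174
finger_force: 30.0
```

```bash
python3 f.py
python3 - <<'E'
from h import *
a=snap('scene');cv2.imwrite('pics/k.png',cv2.resize(a[160:300,200:330],None,fx=4,fy=4,interpolation=cv2.INTER_CUBIC)[:,:,::-1])
E
```

```text
[ 0.54459084 -0.00119388  0.07385   ] depth past mouth 42.84061278767898 lat 0.8514484808065181
F [-6.57587881 -0.74001266  0.64643678] along -6.548301198163751 [ 3.14154429e+00 -1.92445433e-03 -2.88546101e+00] 0.017457781691027918 25.5
```

View pics/k.png

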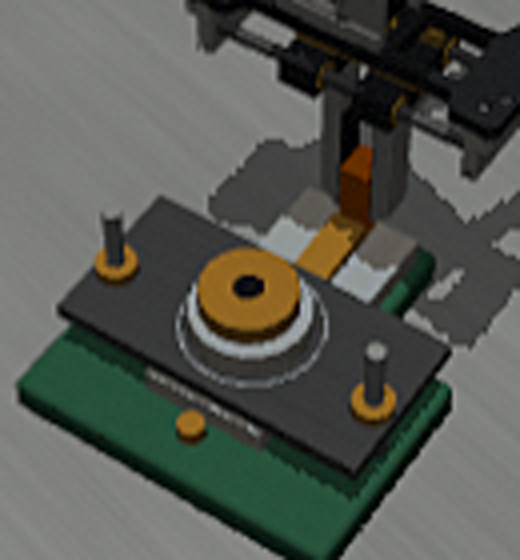

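The picture shows the gauge entering straight under the plate at about (282,223). The weights are still centred, with the spot at (262,231), and the plate is unlifted. Drag is a steady 6.5 N, so I'm handing in.

```bash
python3 -c "
from bench import ticket
print(ticket.close_job())"
```

```text
the job is handed in; nothing more can be done
None
```

The job is handed in after about 25.5 s: steel, then brass, lie centred on the plate within about 2 mm, and the gauge is held still about 43 mm in at about 6.5 N drag (snug), with no visible plate lift.

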